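# Release a mist riser from its push-fit

## Task

Take the copper mist riser out of its push-fit on the aluminium manifold for cleaning: slide the orange release clip in under the grey barrel and fully home against the neck, so that it holds the blue ring down, then pull the riser straight up and out and stand it upright, all the way down, in the empty hole of the wooden stand. The barrel's height must be felt for: use light force with the clip, and never tug hard at the riser. Leave the clip on, and don't disturb the two glass vases or the glue bottle.

Things in the scene. Friction and masses are not known exactly. Their poses are not given: they have to be found in the camera images.
- manifold: aluminium bar on a plywood board (84 x 200 x 8 mm), screwed down. Origin: centre of the board's underside; y along the bar, z up; the clip comes from the -x side and moves along +x. Bar top 46 mm above the table, 44 mm deep in x; two low blanked ports (16 mm high) on it at y -62 and +62 mm.
- neck: square brass neck 20 x 20 mm of the push-fit, standing in the middle of the bar, faces square to x and y (axes as the manifold's). Origin: on the tube axis at the bar's top. Round grey barrel, 32 mm across and 16 mm high, screwed onto it by hand: its underside, which overhangs the neck, is anywhere from 13 to 25 mm above this origin and must be felt for. Keep pushes under 20 N.
- ring (a joint): blue release ring on top of the barrel, travel in m: 0 = up, grows as it is pressed down, stop at 0.0072. Flange 36 mm across, 4 mm thick; its top is 28 mm above the barrel's underside when up. Its spring takes 4 N to start, 10 N at 6 mm. Inner teeth lock the riser until it is about 4.5 mm down; the clip, fully home, holds it 5 to 6 mm down.
- riser: copper tube 14 mm across, 130 mm long, 70 g; brass nozzle 18 mm across on the top 20 mm. Origin: centre of its lower end, z along it. Starts in the push-fit, lower end at the neck's origin. Locked, it rises 2 to 15 mm and stops dead; free, the seal drags 3 to 8 N over the first 8 mm. Clear after 57 mm. Pull with under 20 N.
- riser_grip (a point): point on the riser's axis, 90 mm above its lower end, on the plain copper tube: the place to grip it
- clip: orange release clip, 60 g, on the table: two forks one above the other, a web, a handle. Origin: underside, at the point on the tube axis when home; x to the fork tips. Lower fork z 0 to 5 mm, tips at x +35 mm, slot 23 mm wide: goes under the barrel; its throat (x -10 mm) stops on the neck. Upper fork presses the ring: underside z 27 mm, ramping up from x -11 mm to z 35.5 mm at x +22 mm.
- clip_grip (a point): point in the clip's handle, 80 mm behind its origin, 16 mm above its underside: hold it here across y. Handle 14 mm wide, x -34 to -126 mm, z 3 to 29 mm. Goes on with the lower fork's top 0 to 1 mm below the barrel's underside; with the origin 38 mm short only the lower fork reaches under the barrel. The push grows to 6 to 14 N on the ramp, then sharply when home. It stays on when let go.
- stand_hole (a point): centre of the mouth of the empty hole, 22 mm across and 34 mm deep, in a fixed light wooden block 130 x 60 x 44 mm high. A brass nozzle 24 mm high stands on the block 72 mm from the hole along this point's +x.
- vase_tall: green glass bud vase 48 mm wide, 150 mm tall, behind the work; origin at the centre of its underside. Not to be moved.
- vase_short: green glass bud vase 46 mm wide, 144 mm tall, behind the work; origin at the centre of its underside. Not to be moved.
- glue: small brown glue bottle with a black dropper cap, 33 mm wide, 102 mm tall; origin at the centre of its underside. Not to be moved.
Not all that is in view belongs to the job. There is more than one size of the manifold; the one meant has the size given above.

How it is judged:
On the way, in this order (a step that is already met when the one before it is completed fails the run):
1. the clip is fully home against the neck and holds the ring down (x of clip in the frame of neck above -0.0025 m and value of joint ring above 0.0047 m), for 0.2 s.
2. the riser is out of the push-fit with the ring still held down by the clip (z of riser in the frame of neck above 0.057 m and value of joint ring above 0.0045 m), for 0.1 s.
At the end, for the whole second after the job is handed in: The riser stands let go in the stand's hole, lower end within 7 mm of the hole's axis and at least 29 mm below its mouth, tilted under 0.2 rad and at rest; the clip is still home on the push-fit (within 4 mm) and holds the ring at least 4.5 mm down (horizontal distance between riser and stand_hole below 0.007 m and z of riser in the frame of stand_hole below -0.029 m and angle between riser's own z axis and vertical below 0.2 rad and linear speed of riser below 0.02 m/s and x of clip in the frame of neck above -0.004 m and value of joint ring above 0.0045 m); the robot touches nothing.
It fails at once if the clip is rammed against the neck (contact force between clip and neck above 25 N).
It fails at once if the clip is forced against the push-fit or the bar (contact force between clip and manifold above 48 N).
It fails at once if the riser is tugged hard in the push-fit (contact force between riser and manifold above 36 N).
It fails at once if a vase or the glue bottle is disturbed (distance of any of vase_tall, vase_short, glue from where it was at the start of the episode above 0.02 m).
It also fails if it takes over 64 s, if anything falls off the work surface, if the arm or the gripper's body presses on something with over 40 N, if the wrist force passes 120 N, or if a joint passes its speed limit or range.

## Robot

A 6-joint arm with a two-finger parallel gripper is mounted at the origin on the work surface; the furniture and walls round the work are solid. World frame = base frame: x ahead of the robot, y to its left, z up, the work surface at z = 0. Lengths are in m, angles in rad, forces in N, time in s.
With the tool pointing down it reaches from about 0.35 to 0.975 m from the base axis. Payload 4.9 kg.
Tool frame: the origin (TCP) lies at the very end of the fingers, on their centre line; the grasp point (between the pads) lies 19 mm behind it (manip.grasp_offset is the distance from the TCP to the grasp point, in m); z points along the fingers, y is the line along which they close (so a half turn about z gives the same grasp; the last joint's range is limited). The gripper opens to 85 mm and grips with 20 to 120 N. Pads are 22 mm wide; open, the fingers measure 114 mm over their backs; the gripper's body (76 mm by 85 mm) begins 54 mm behind the grasp point. The pads swing forward as they close: fully open they stand 13 mm farther back than shut.
Start: joints at [1.21, 0.053, 1.613, -0, 1.476, -0.119], TCP at [0.15, 0.607, 0.231] pointing down, gripper open.
Joint ranges: [-3.01, 3.01], [-1.01, 2.22], [0.06, 2.58], [-1.02, 4.17], [0.09, 2.62], [-3.14, 3.14]. Speed limits (rad/s): [2.57, 2.57, 3.14, 3.14, 3.14, 3.14].

## Interface

Orientations are given as a unit quaternion [w, x, y, z].
In Python, from plant import manip, eyes, job_done, models gives the robot as it stands.
- The arm moves only by the tool servo_tool, never from a script. Its argument "motion" is one flat list of numbers, 5 for each row, row after row: the opening, from -1 (shut) to 1 (fully open), then the shift along the tool's x, y, z normalised to -1 to 1, where 1 is 120 mm, then the turn about the tool's z normalised to -1 to 1, where 1 is 45 degrees. A call has 1 to 5 rows; each row is the pose to reach, as a shift and turn from the pose commanded when the call began, along the tool's axes at that moment; what a row does not reach only later rows make up. A row lasts 1/8 s, in which the tool goes at most 62.5 mm and 10.7 degrees, less where a joint would pass 70% of its speed; a pose out of reach is approached as far as the arm can. A call with a number of a shift or a turn outside -1 to 1 is refused whole. A call with a gripper value outside its range is refused whole. The fingers move at their own pace and stop on an object; the grip force is fixed at half the most. Time passes only in rows, so rows that repeat a pose let the fingers close. It gives the time, the measured TCP pose, the force, the opening and the grip force at its end, in the units of the state.
- manip.state(): the state, without advancing time (a new reading comes with each control period).
- eyes.grab_frame(name): name is "scene" or "side" or "wrist"; returns (picture, depth): 400x640x3 uint8, red, green, blue; 400x640 float32, m along the optical axis (not along the pixel's ray), 0 where there is no reading.
- eyes.camera_params(name): a dict with "fov_y" (degrees; the focal length in pixels is half the picture's height over the tangent of half this angle, whatever the lens; pixels are square), "cx", "cy" (the principal point, pixels), "pose" (4x4, takes a point from camera to world coordinates); the wrist camera has in their place "T_tool_cam" (4x4, takes a point from camera to tool coordinates, whose origin is the TCP and whose axes are the flange's). Camera axes: x right, y up, looking along -z (the intrinsics and any distortion apply to the point x, -y, -z); pixel columns grow to the right and rows downward; lengths in m; the calibration is good to about 2 mm. A picture is of the moment at which its call begins: read the wrist's pose just before it. camera_params takes no time and is no camera call.
- job_done(): hands the job in; it is judged then, once.
Trained networks look in the newest picture that a camera, given by its name, has taken for a name from the list of things; names that differ only in an ending like _2 or _b are one class to them, and where a whole thing is asked for, a point or a joint stands for the part that bears it (a point fixed in the world has none). Each returns a list of dicts, best first, with "p" (0 to 1); they miss things now and then, are a little off and sometimes report something else, mostly with a low value. They report only what shows in the picture. A call takes as long as a camera call. They do not tell look-alikes from the thing itself.
- models.regions_of(camera, label): "mask" (400x640 bool, what is visible of it) and "pixel" ([column, row] in pixels, amid what is visible of it).
The state is a dict: "time": time; "joint_pos": joint angles; "joint_vel": joint speeds; "joint_efforts": joint torques, N m; "tool_pos": TCP position; "tool_rot": TCP orientation; "contact_force": force on the tool from outside, world axes, zero at the start; "ft_torque": the same for the moment, N m; "gripper_width": opening from 0.0 (shut) to 1.0 (fully open); "grasp_force": force on a finger pad.
Only numpy, scipy, OpenCV 4.12 (cv2) and the standard library are available. Lean on these libraries where they do the work, as an engineer would, in place of code of your own. Each camera call takes 0.05 s, during which the arm holds its last target. There are 200 camera calls.

## Working session

There is one attempt and no reset: what is moved stays moved. The work goes in short steps, Python scripts to look and compute and a tool call to move; the robot and the scene stay as the last step left them, time stands still between calls to the robot, and variables do not carry over. Pictures are saved under pics/ and viewed, at most 12 in all, crops included, and the job is handed in when it is done.

Besides the shell and the picture viewer there is one more tool, called after "Call:" as name(argument=value, ...) on one line, values as JSON. servo_tool: Moves the arm, as the interface text tells. Its arguments: {"type":"object","properties":{"motion":{"type":"array","items":{"type":"number","minimum":-1,"maximum":1}}},"required":["motion"]}

```bash
mkdir -p pics; ls; cat > h.py <<'E'
import numpy as np, cv2
from plant import manip, eyes, job_done, models
from scipy.spatial.transform import Rotation as R
def T_tool():
    s=manip.state();q=s['tool_rot'];T=np.eye(4)
    T[:3,:3]=R.from_quat([q[1],q[2],q[3],q[0]]).as_matrix();T[:3,3]=s['tool_pos'];return T
def grab(n):
    T=T_tool();im,d=eyes.grab_frame(n);p=eyes.camera_params(n)
    P=T@np.array(p['T_tool_cam']) if n=='wrist' else np.array(p['pose'])
    return im,d,P,p
def cloud(d,P,p):
    f=d.shape[0]/2/np.tan(np.radians(p['fov_y'])/2)
    v,u=np.mgrid[:d.shape[0],:d.shape[1]]
    X=np.stack([(u-p['cx'])/f*d,-(v-p['cy'])/f*d,-d,np.ones_like(d)],-1)
    W=(X@P.T)[...,:3];W[d<=0]=np.nan;return W
def save(im,fn): cv2.imwrite('pics/'+fn,im[...,::-1])
E
python3 - <<'E'
from h import *
print(manip.state()); 
ims=[]
for n in ['scene','side','wrist']:
    im,d,P,p=grab(n);ims.append(im);print(n,{k:v for k,v in p.items() if k not in('pose',)},np.round(P,3).tolist())
    W=cloud(d,P,p);np.savez(n+'0.npz',im=im,W=W)
    for l in ['manifold','neck','riser','clip','stand_hole','vase_tall','vase_short','glue']:
        try:
            for r in models.regions_of(n,l)[:3]:
                w=W[r['mask']];w=w[~np.isnan(w[:,0])]
                if len(w): print(n,l,round(r['p'],2),np.round(r['pixel']),len(w),np.round(np.percentile(w,[3,50,97],axis=0),3).tolist())
        except Exception as e: print(l,e)
for n,im in zip(['s','d','w'],ims): save(im,n+'0.png')
E
```

```text
pics
{'time': 0.0, 'joint_pos': array([ 1.20999340e+00,  5.33653814e-02,  1.61429245e+00,  1.29328181e-05,
        1.47600220e+00, -1.19010739e-01]), 'joint_vel': array([-8.87884593e-04,  2.35349172e-05,  3.83779376e-04, -5.59870911e-04,
        4.07569901e-04, -1.73739188e-03]), 'joint_efforts': array([ 2.21860764e-04, -3.93675935e+01, -3.70178747e+01, -1.08047643e-04,
        6.79081189e-03,  2.54672085e-05]), 'tool_pos': array([0.14943314, 0.60623167, 0.23005867]), 'tool_rot': array([-2.51869231e-04,  1.20602359e-01,  9.92700359e-01, -1.00255398e-03]), 'contact_force': array([0.3721487 , 0.41067645, 0.01015207]), 'ft_torque': array([-0.02902733, -0.04760936, -0.00335336]), 'grasp_force': 0.0, 'gripper_width': 1.0016860111101824}
scene {'fov_y': 49.17377477447198, 'cx': 320.5266178480445, 'cy': 203.60575786495954} [[0.79, 0.468, -0.396, 0.067], [-0.612, 0.591, -0.525, -0.643], [-0.012, 0.657, 0.753, 1.014], [0.0, 0.0, 0.0, 1.0]]
scene manifold 0.79 [236. 237.] 3012 [[0.271, -0.02, 0.004], [0.31, 0.085, 0.044], [0.375, 0.224, 0.111]]
scene manifold 0.65 [345. 216.] 1701 [[0.568, -0.
[... 2003 characters left out ...]
-0.178, 0.043], [0.743, -0.171, 0.091]]
wrist {'fov_y': 63.66564992789756, 'cx': 316.2641486474655, 'cy': 196.77477478696363, 'T_tool_cam': array([[ 4.26194705e-04,  9.45543826e-01,  3.25494534e-01,
         8.42620140e-02],
       [ 9.99999815e-01, -2.61859683e-04, -5.48687614e-04,
         6.59554331e-04],
       [-4.33574290e-04,  3.25494708e-01, -9.45543763e-01,
        -1.42800319e-01],
       [ 0.00000000e+00,  0.00000000e+00,  0.00000000e+00,
         1.00000000e+00]])} [[0.239, -0.918, -0.316, 0.068], [0.971, 0.226, 0.077, 0.628], [0.0, -0.325, 0.946, 0.374], [0.0, 0.0, 0.0, 1.0]]
wrist manifold 0.81 [ 32. 342.] 5027 [[0.265, 0.126, 0.004], [0.292, 0.195, 0.03], [0.331, 0.244, 0.08]]
```

View pics/s0.png

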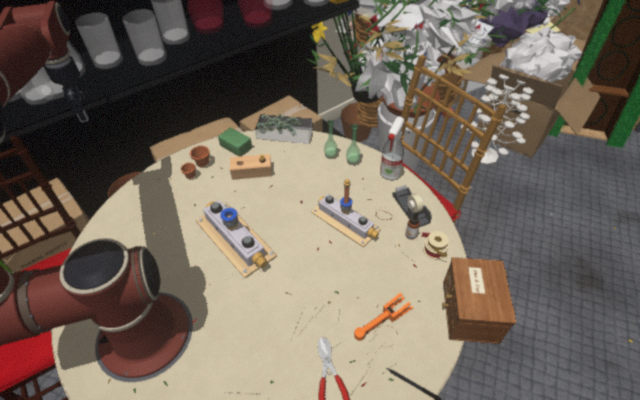

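View pics/d0.png

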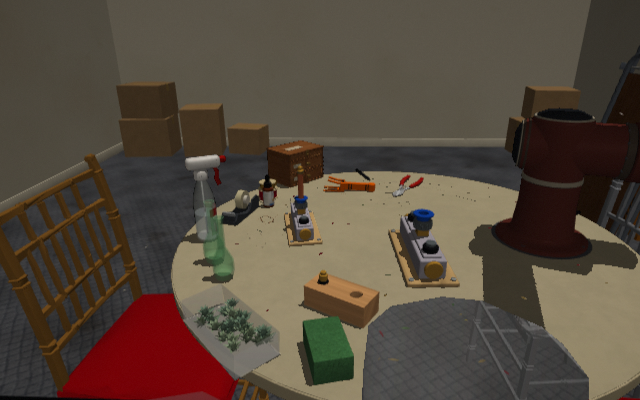

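The target manifold, with the riser, is at scene (345,216). The clip lies upright with its forks pointing away at (385,315), and the stand is at (250,167). The bigger manifold at (236,237) has no riser, so it's the decoy.

```bash
python3 - <<'E'
from h import *
pts={}
for n in ['scene','side']:
    z=np.load(n+'0.npz');im,W=z['im'],z['W'];hsv=cv2.cvtColor(im,cv2.COLOR_RGB2HSV);h,s,v=[hsv[...,i].astype(int) for i in range(3)]
    def near(x,y,rx,ry,z0,z1): return (abs(W[...,0]-x)<rx)&(abs(W[...,1]-y)<ry)&(W[...,2]>z0)&(W[...,2]<z1)
    # clip
    m=(h<16)&(s>170)&near(.49,-.34,.14,.06,.006,.06);w=W[m]
    c=cv2.minAreaRect(w[:,:2].astype(np.float32)*1000);print(n,'clip rect',np.round(c[0]),np.round(c[1]),round(c[2],1),'zmax',w[:,2].max())
    hd=w[w[:,0]<.49];q=np.polyfit(hd[:,0],hd[:,1],1);print(' handle yaw',np.degrees(np.arctan(q[0])),'ends x',w[:,0].min(),w[:,0].max(),'z',np.percentile(hd[:,2],[50,95]))
    # blue
    m=(h>100)&(h<130)&(s>120)&near(.61,-.03,.06,.08,.06,.13);w=W[m];print(n,'blue',m.sum(),np.percentile(w,[3,50,97],axis=0).round(3).tolist())
    # board
    m=near(.61,-.03,.09,.15,.005,.012);w=W[m];c=cv2.minAreaRect(w[:,:2].astype(np.float32)*1000);print(n,'board',np.round(c[0]),np.round(c[1]),round(c[2],1))
    # riser
    m=near(.61,-.03,.04,.05,.105,.2);w=W[m];print(n,'riser',w.shape,np.percentile(w,[2,50,98],axis=0).round(4).tolist())
    # stand top
    m=near(.505,.32,.09,.08,.040,.049);w=W[m];c=cv2.minAreaRect(w[:,:2].astype(np.float32)*1000);print(n,'stand',np.round(c[0]),np.round(c[1]),round(c[2],1))
    m=near(.505,.32,.09,.08,.055,.09);w=W[m];print(n,'nozz',w.shape,np.median(w,axis=0).round(3))
    m=near(.505,.32,.055,.025,-.05,.037);w=W[m];print(n,'hole',w.shape,np.median(w,axis=0).round(3) if len(w) else 0)
E
```

```text
scene clip rect [ 479. -337.] [ 37. 163.] 86.9 zmax 0.04494973826223625
 handle yaw -2.750714880937312 ends x 0.3976087669118246 0.5592893230147968 z [0.0253466  0.02955934]
scene blue 38 [[0.6, -0.05, 0.085], [0.609, -0.043, 0.088], [0.625, -0.022, 0.091]]
scene board [614. -36.] [ 86. 200.] 10.8
scene riser (106, 3) [[0.6061, -0.0432, 0.1072], [0.6107, -0.0391, 0.1467], [0.6207, -0.0303, 0.1741]]
scene stand [508. 317.] [ 66. 128.] 59.4
scene nozz (22, 3) [0.542 0.293 0.062]
scene hole (171, 3) [0.47  0.306 0.014]
side clip rect [ 476. -330.] [ 41. 151.] 86.4 zmax 0.04039032758856709
 handle yaw -5.997237489869334 ends x 0.40056688675631563 0.5522099910414009 z [0.01746391 0.02751558]
side blue 55 [[0.602, -0.037, 0.078], [0.613, -0.021, 0.088], [0.629, -0.013, 0.091]]
side board [615. -29.] [ 84. 204.] 11.2
side riser (144, 3) [[0.6073, -0.0329, 0.1068], [0.6149, -0.026, 0.1436], [0.6222, -0.0214, 0.1745]]
side stand [509. 321.] [ 63. 132.] 59.1
side nozz (66, 3) [0.543 0.305 0.062]
side hole (374, 3) [0.543 0.335 0.016]
```

Call:
servo_tool(motion=[1, -0.6, -0.3, -0.58, -0.2, 1, -1, -0.5, -0.58, -0.308, 1, -1, -0.5, -0.58, -0.308])

```text
time: 1.72
tool_pos: [0.2538, 0.5188, 0.3032]
tool_rot: [0.001, 0.001, 1.0, 0.001]
contact_force: [-0.8, 0.0, 0.1]
gripper_width: 1.0
grasp_force: 0.0
```

Call:
servo_tool(motion=[1, -0.5, -0.37, 0, 0, 1, -1, -0.75, 0, 0, 1, -1, -0.75, 0, 0])

```text
time: 2.1
tool_pos: [0.374, 0.4278, 0.301]
tool_rot: [0.0, 0.002, 1.0, -0.0]
contact_force: [0.1, 0.4, -0.0]
gripper_width: 0.998
grasp_force: 0.0
```

Call:
servo_tool(motion=[1, -0.5, -0.38, 0, 0, 1, -1, -0.77, 0, 0, 1, -1, -0.77, 0, 0, 1, -1, -0.77, 0, 0])

```text
time: 2.6
tool_pos: [0.4931, 0.3361, 0.3006]
tool_rot: [-0.0, 0.002, 1.0, -0.0]
contact_force: [-0.6, 0.6, -0.2]
gripper_width: 1.0
grasp_force: 0.0
```

```bash
python3 - <<'E'
from h import *
T=T_tool();print(np.round(T,4).tolist())
im,d,P,p=grab('wrist');W=cloud(d,P,p);save(im,'w1.png');np.savez('w1.npz',im=im,W=W,P=P)
for r in models.regions_of('wrist','stand_hole')[:2]: print(r['p'],r['pixel'],r['mask'].sum())
m=(W[...,2]>.038)&(W[...,2]<.05)&(abs(W[...,0]-.508)<.1)&(abs(W[...,1]-.32)<.1)
w=W[m];print('top z',np.median(w[:,2]));c=cv2.minAreaRect(w[:,:2].astype(np.float32)*1000);print(c)
h=(W[...,2]<.036)&(W[...,2]>.003)&(np.hypot(W[...,0]-.481,W[...,1]-.337)<.03);print(h.sum(),np.percentile(W[h],[2,50,98],axis=0).round(4).tolist())
E
```

```text
[[-1.0, 0.0031, -0.0004, 0.4931], [0.0031, 1.0, -0.0002, 0.3361], [0.0004, -0.0002, -1.0, 0.3006], [0.0, 0.0, 0.0, 1.0]]
0.72 [306.4, 162.7] 5005
0.59 [68.1, 234.7] 7351
top z 0.044058223192974255
((529.4639892578125, 358.1262512207031), (144.59373474121094, 130.1367950439453), 58.936622619628906)
226 [[0.4706, 0.3146, 0.0087], [0.4843, 0.338, 0.0105], [0.4911, 0.3488, 0.0344]]
```

View pics/w1.png

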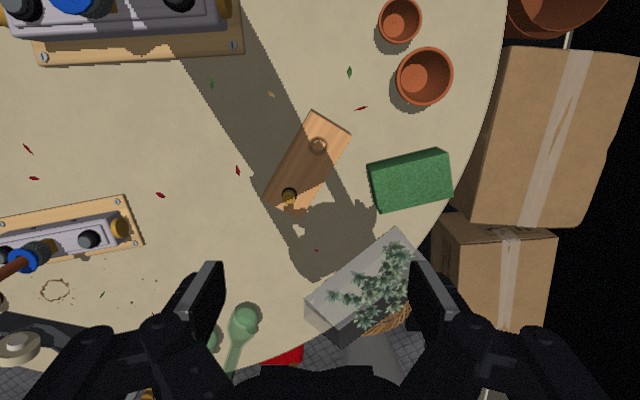

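The hole is at pixel (318,145) and the brass nozzle at (289,195). The target manifold shows at left. I'll move over it next.

Call:
servo_tool(motion=[1, -0.2, -0.5, 0, 0, 1, -0.39, -1, 0, 0, 1, -0.39, -1, 0, 0])

```text
time: 3.08
tool_pos: [0.5389, 0.2157, 0.3011]
tool_rot: [0.0, 0.001, 1.0, -0.0]
contact_force: [-0.6, -0.1, 0.6]
gripper_width: 0.997
grasp_force: 0.0
```

Call:
servo_tool(motion=[1, -0.2, -0.5, 0, 0, 1, -0.39, -1, 0, 0, 1, -0.39, -1, 0, 0])

```text
time: 3.45
tool_pos: [0.5858, 0.0962, 0.3008]
tool_rot: [-0.0, 0.001, 1.0, -0.0]
contact_force: [-0.1, 0.9, -0.6]
gripper_width: 0.996
grasp_force: 0.0
```

Call:
servo_tool(motion=[1, -0.2, -0.5, 0, -0.12, 1, -0.39, -1, 0, -0.244, 1, -0.39, -1, 0, -0.244, 1, -0.39, -1, 0, -0.244])

```text
time: 3.95
tool_pos: [0.6321, -0.0205, 0.3008]
tool_rot: [-0.0, -0.096, 0.995, 0.001]
contact_force: [0.1, 0.6, -0.9]
gripper_width: 0.998
grasp_force: 0.0
```

```bash
cat >> h.py <<'E'
def ray(px,P,p,z):
    f=200/np.tan(np.radians(p['fov_y'])/2)
    d=P[:3,:3]@np.array([(px[0]-p['cx'])/f,-(px[1]-p['cy'])/f,-1]);o=P[:3,3]
    return o+d*(z-o[2])/d[2]
E
python3 - <<'E'
from h import *
z=np.load('w1.npz');p=eyes.camera_params('wrist')
print('hole',ray((318,145),z['P'],p,.044),'nozz',ray((289,196),z['P'],p,.062))
T=T_tool();print(np.round(T,4).tolist())
im,d,P,p=grab('wrist');W=cloud(d,P,p);save(im,'w2.png');np.savez('w2.npz',im=im,W=W,P=P,T=T)
for l in ['riser','neck','ring','manifold']:
  for r in models.regions_of('wrist',l)[:2]:
    w=W[r['mask']];print(l,r['p'],r['pixel'],r['mask'].sum(),np.nanpercentile(w,[3,50,97],axis=0).round(4).tolist())
m=(W[...,2]>.172)&(W[...,2]<.182);v,u=np.nonzero(m);print('top',m.sum(),W[m].mean(0),u.mean(),v.mean(),np.ptp(W[m],axis=0))
m=(W[...,2]>.005)&(W[...,2]<.012)&(abs(W[...,0]-.614)<.1)&(abs(W[...,1]+.03)<.13)
print('board',cv2.minAreaRect(W[m][:,:2].astype(np.float32)*1000))
m=(W[...,2]>.042)&(W[...,2]<.049)&(abs(W[...,0]-.614)<.1)&(abs(W[...,1]+.03)<.13)
print('bar',cv2.minAreaRect(W[m][:,:2].astype(np.float32)*1000))
hsv=cv2.cvtColor(im,cv2.COLOR_RGB2HSV)
m=(hsv[...,0]>105)&(hsv[...,0]<130)&(hsv[...,1]>150)&(abs(W[...,0]-.614)<.05)&(abs(W[...,1]+.03)<.05);print('blue',m.sum(),np.nanpercentile(W[m],[3,50,97],axis=0).round(4).tolist())
E
```

```text
hole [0.478387   0.33917189 0.044     ] nozz [0.53910545 0.30273832 0.062     ]
[[-0.9814, -0.1917, -0.0004, 0.6321], [-0.1917, 0.9814, 0.0011, -0.0205], [0.0002, 0.0012, -1.0, 0.3008], [0.0, 0.0, 0.0, 1.0]]
riser 0.97 [308.1, 156.6] 493 [[0.6061, -0.0391, 0.0896], [0.6103, -0.0316, 0.1659], [0.6199, -0.0238, 0.1765]]
ring 0.93 [310.0, 140.5] 382 [[0.5989, -0.0464, 0.0884], [0.6081, -0.0335, 0.09], [0.6225, -0.0161, 0.0914]]
manifold 0.76 [307.6, 137.7] 9166 [[0.5671, -0.1286, 0.0067], [0.6055, -0.0369, 0.0405], [0.6595, 0.058, 0.0898]]
top 222 [ 0.66568345 -0.02082932  0.17502714] 307.56756756756755 214.1081081081081 [0.22650165 0.06616408 0.00984085]
board ((614.2169189453125, -31.048583984375), (81.91767120361328, 200.2294464111328), 11.103059768676758)
bar ((613.084716796875, -27.549972534179688), (42.15469741821289, 180.40771484375), 11.044814109802246)
blue 994 [[0.5997, -0.0708, 0.0889], [0.6193, -0.0361, 0.3404], [0.6458, 0.0107, 0.3879]]
```

View pics/w2.png

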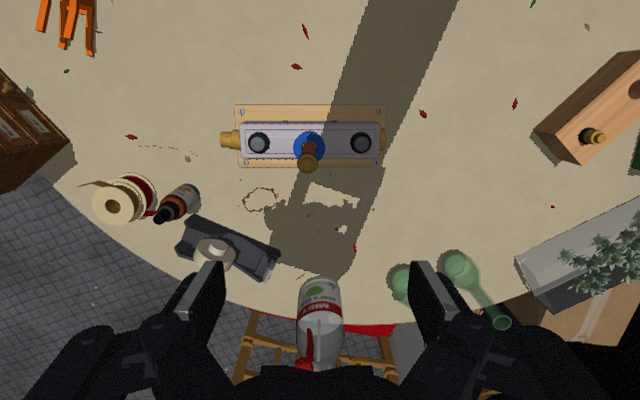

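Riser and ring are in view at (308,150), with the bar square to the tool. I'll move over the clip.

Call:
servo_tool(motion=[1, 0.26, -0.4, 0, 0, 1, 0.527, -0.786, 0, 0, 1, 0.527, -0.786, 0, 0])

```text
time: 4.58
tool_pos: [0.5871, -0.1291, 0.3012]
tool_rot: [0.0, -0.094, 0.996, -0.0]
contact_force: [0.6, 0.7, 0.2]
gripper_width: 1.001
grasp_force: 0.0
```

Call:
servo_tool(motion=[1, 0.26, -0.4, 0, 0, 1, 0.527, -0.786, 0, 0, 1, 0.527, -0.786, 0, 0])

```text
time: 4.95
tool_pos: [0.5433, -0.2333, 0.301]
tool_rot: [0.0, -0.094, 0.996, -0.0]
contact_force: [0.1, 0.1, 0.1]
gripper_width: 0.997
grasp_force: 0.0
```

Call:
servo_tool(motion=[1, 0.26, -0.4, 0.2, 0.17, 1, 0.527, -0.786, 0.417, 0.333, 1, 0.527, -0.786, 0.417, 0.333, 1, 0.527, -0.786, 0.417, 0.333])

```text
time: 5.45
tool_pos: [0.501, -0.3351, 0.2511]
tool_rot: [0.0, 0.034, 0.999, 0.0]
contact_force: [0.5, 0.3, 0.4]
gripper_width: 0.998
grasp_force: 0.0
```

```bash
python3 - <<'E'
from h import *
z=np.load('w2.npz');W0=z['W'];T0=z['T'];im0=z['im'];P0=z['P']
def tl(w,T): return (w-T[:3,3])@T[:3,:3]
m=(W0[...,2]>.165)&(np.hypot(W0[...,0]-.614,W0[...,1]+.03)<.03)&(W0[...,2]<.19);t=tl(W0[m],T0)
print('nozzle',m.sum(),np.percentile(t,[2,50,98],axis=0).round(4).tolist())
p=eyes.camera_params('wrist')
hsv=cv2.cvtColor(im0,cv2.COLOR_RGB2HSV)
m=((hsv[...,0]>105)&(hsv[...,0]<130)&(hsv[...,1]>150));m[:125]=0;m[170:]=0;m[:,:285]=0;m[:,335:]=0
m&=W0[...,2]>.08;v,u=np.nonzero(m);print('ring px',u.min(),u.max(),v.min(),v.max())
c=ray(((u.min()+u.max())/2,(v.min()+v.max())/2),P0,p,.090);print('ring c',c,tl(c,T0))
for (a,zz) in [(.0,.176)]:pass
T=T_tool();print(np.round(T,4).tolist())
im,d,P,p=grab('wrist');W=cloud(d,P,p);save(im,'w3.png');np.savez('w3.npz',im=im,W=W,P=P,T=T)
for r in models.regions_of('wrist','clip')[:2]: print('clip',r['p'],r['pixel'],r['mask'].sum())
hsv=cv2.cvtColor(im,cv2.COLOR_RGB2HSV)
m=(hsv[...,0]<16)&(hsv[...,1]>170)&(W[...,2]>.015)&(W[...,2]<.05)&(abs(W[...,1]+.335)<.05)&(abs(W[...,0]-.48)<.12);w=W[m]
print(m.sum(),w.min(0),w.max(0),cv2.minAreaRect(w[:,:2].astype(np.float32)*1000))
hd=w[(w[:,2]>.024)&(w[:,0]<.48)]
q=np.polyfit(hd[:,0],hd[:,1],1);print('yaw',np.degrees(np.arctan(q[0])),cv2.minAreaRect(hd[:,:2].astype(np.float32)*1000),np.median(hd[:,2]))
for x in (.41,.425,.44,.455,.47): 
  s=hd[abs(hd[:,0]-x)<.004]; print(x,s[:,1].min().round(4),s[:,1].max().round(4),np.median(s[:,2]).round(4))
E
```

```text
nozzle 288 [[0.0135, -0.0146, 0.124], [0.0212, -0.007, 0.1277], [0.0272, 0.0006, 0.1357]]
ring px 294 324 132 159
ring c [ 0.61189492 -0.03145408  0.09      ] [ 0.02183895 -0.00709289  0.2108021 ]
[[-0.9977, 0.0678, 0.0007, 0.501], [0.0678, 0.9977, 0.0007, -0.3351], [-0.0007, 0.0007, -1.0, 0.2511], [0.0, 0.0, 0.0, 1.0]]
clip 0.84 [314.8, 145.1] 2358
1960 [ 0.39803128 -0.35518012  0.01779051] [ 0.55208045 -0.31586901  0.04305407] ((474.728515625, -331.4949951171875), (37.35869598388672, 153.15594482421875), 86.15373229980469)
yaw -3.1396765048256667 ((438.98663330078125, -330.841552734375), (23.712783813476562, 81.71609497070312), 86.88689422607422) 0.026785284088724465
0.41 -0.3412 -0.3172 0.0262
0.425 -0.3371 -0.3235 0.0264
0.44 -0.3371 -0.3244 0.0269
0.455 -0.3382 -0.3254 0.0271
0.47 -0.3393 -0.3256 0.0279
```

View pics/w3.png

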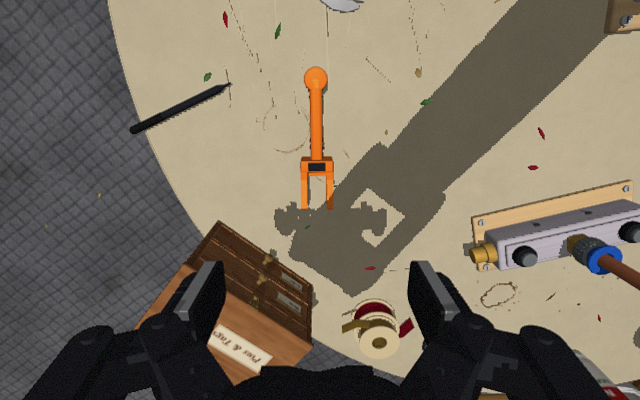

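The clip lies straight ahead: handle (316,78)–(316,158), forks at (317,190). I'll go down and grip the handle.

Call:
servo_tool(motion=[1, 0.3, 0, 0.4, -0.017, 1, 0.476, 0, 0.9, -0.017, 1, 0.476, 0, 1, -0.017, 1, 0.476, 0, 1, -0.017])

```text
time: 6.05
tool_pos: [0.4443, -0.3323, 0.1319]
tool_rot: [0.001, 0.028, 1.0, -0.0]
contact_force: [-0.5, 0.2, 0.8]
gripper_width: 0.999
grasp_force: 0.0
```

Call:
servo_tool(motion=[1, 0, 0, 0.4, 0, 1, 0, 0, 0.8, 0, 1, 0, 0, 1, 0, 1, 0, 0, 1, 0])

```text
time: 6.55
tool_pos: [0.4446, -0.3331, 0.0119]
tool_rot: [0.0, 0.028, 1.0, -0.0]
contact_force: [0.0, -0.1, 0.2]
gripper_width: 0.998
grasp_force: 0.0
```

Call:
servo_tool(motion=[1, 0, 0, 0.06, 0, -1, 0, 0, 0.06, 0, -1, 0, 0, 0.06, 0, -1, 0, 0, 0.06, 0, -1, 0, 0, 0.06, 0])

```text
time: 7.18
tool_pos: [0.443, -0.3326, 0.004]
tool_rot: [0.0, 0.028, 1.0, -0.0]
contact_force: [-2.1, 1.3, 13.9]
gripper_width: 0.148
grasp_force: 59.9
```

Call:
servo_tool(motion=[-1, 0, 0, -0.4, 0, -1, 0, 0, -0.9, 0, -1, 0, 0, -1, 0, -1, 0, 0, -1, 0])

```text
time: 7.68
tool_pos: [0.4433, -0.3328, 0.1245]
tool_rot: [0.001, 0.028, 1.0, -0.001]
contact_force: [-0.2, 0.1, -1.3]
gripper_width: 0.151
grasp_force: 58.9
```

```bash
python3 - <<'E'
from h import *
T=T_tool();print(np.round(T,4).tolist(),manip.state()['contact_force'])
im,d,P,p=grab('wrist');W=cloud(d,P,p);save(im,'w4.png');np.savez('w4.npz',im=im,W=W,P=P,T=T)
t=(W-T[:3,3])@T[:3,:3]
hsv=cv2.cvtColor(im,cv2.COLOR_RGB2HSV)
m=(hsv[...,0]<16)&(hsv[...,1]>170)&(abs(t[...,1])<.03)&(abs(t[...,0])<.15)&(abs(t[...,2])<.05);w=t[m];print(m.sum(),w.min(0),w.max(0))
for x in np.arange(-.1,.06,.008):
  s=w[abs(w[:,0]-x)<.004]
  if len(s)>4: print(x.round(3),len(s),s[:,1].min().round(4),s[:,1].max().round(4),'mid',((s[:,1].min()+s[:,1].max())/2).round(4),'mean',s[:,1].mean().round(4),np.median(s[:,2]).round(4))
# sub-pixel edges via area on older pic for ring/bias
E
```

```text
[[-0.9984, 0.0564, 0.0014, 0.4433], [0.0564, 0.9984, -0.0014, -0.3328], [-0.0014, -0.0013, -1.0, 0.1245], [0.0, 0.0, 0.0, 1.0]] [-0.2139541   0.06201413 -1.30875053]
7269 [-0.05657625 -0.01475163 -0.04972365] [0.04624679 0.02742475 0.00243304]
-0.06 8 -0.0111 0.0101 mid -0.0005 mean -0.0071 -0.0018
-0.052 248 -0.0112 0.0131 mid 0.0009 mean 0.0006 -0.0065
-0.044 206 -0.0061 0.009 mid 0.0014 mean 0.0011 -0.024
-0.036 407 -0.0067 0.009 mid 0.0011 mean 0.001 -0.0239
-0.028 433 -0.0068 0.0078 mid 0.0005 mean 0.0007 -0.0237
-0.02 433 -0.0059 0.0077 mid 0.0009 mean 0.0009 -0.0235
-0.012 441 -0.0075 0.0076 mid 0.0 mean 0.0007 -0.0233
-0.004 471 -0.0071 0.0089 mid 0.0009 mean 0.0006 -0.0231
0.004 489 -0.0056 0.0165 mid 0.0055 mean 0.001 -0.0228
0.012 532 -0.0148 0.0274 mid 0.0063 mean 0.0007 -0.0226
0.02 552 -0.0069 0.0084 mid 0.0007 mean 0.0006 -0.0223
0.028 778 -0.0119 0.013 mid 0.0006 mean 0.0009 -0.0223
0.036 1134 -0.0117 0.013 mid 0.0006 mean 0.0006 -0.0221
0.044 1137 -0.0097 0.0113 mid 0.0008 mean 0.0008 -0.0201
```

View pics/w4.png

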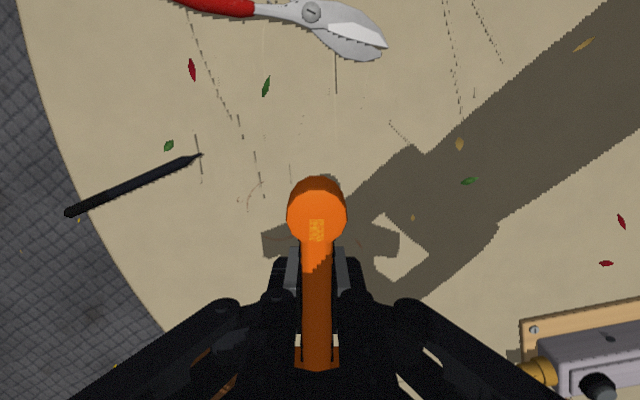

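The clip is gripped straight, with handle centre about 0.7 mm off tool y (camera bias). I'll carry it to the approach pose.

Call:
servo_tool(motion=[-1, -0.01, 0.38, 0, 0, -1, -0.018, 0.757, 0, 0, -1, -0.018, 0.757, 0, 0])

```text
time: 8.1
tool_pos: [0.4486, -0.2385, 0.1202]
tool_rot: [-0.002, 0.027, 1.0, 0.002]
contact_force: [-0.6, -0.9, -0.6]
gripper_width: 0.146
grasp_force: 59.0
```

Call:
servo_tool(motion=[-1, -0.01, 0.38, 0, 0, -1, -0.018, 0.757, 0, 0, -1, -0.018, 0.757, 0, 0])

```text
time: 8.48
tool_pos: [0.4564, -0.1494, 0.1214]
tool_rot: [-0.002, 0.027, 1.0, 0.001]
contact_force: [-0.2, -0.3, -0.6]
gripper_width: 0.149
grasp_force: 59.1
```

Call:
servo_tool(motion=[-1, -0.01, 0.38, 0, -0.15, -1, -0.018, 0.757, 0, -0.317, -1, -0.018, 0.757, 0, -0.317, -1, -0.018, 0.757, 0, -0.317])

```text
time: 8.98
tool_pos: [0.4645, -0.0618, 0.1228]
tool_rot: [-0.001, -0.095, 0.995, -0.0]
contact_force: [0.4, -1.0, 0.3]
gripper_width: 0.152
grasp_force: 59.1
```

```bash
cat >> h.py <<'E'
NK=np.array([.6125,-.0322]);YAW=np.radians(11.05)
def rel():
    s=manip.state();T=T_tool();c,n=np.cos(YAW),np.sin(YAW);R2=np.array([[c,n],[-n,c]])
    f=s['contact_force'];print('t',round(s['time'],2),'tcp in neck mm',np.round(R2@(T[:2,3]-NK)*1000,2),'z',round(T[2,3]*1000,2),'yaw',np.degrees(np.arctan2(-T[1,0],-T[0,0])).round(2),'F neck',np.round(R2@f[:2],2),round(f[2],2),'w',round(s['gripper_width'],3))
E
python3 -c "from h import *;rel();print(T_tool().round(4)[:3,2])"
```

```text
t 8.97 tcp in neck mm [-150.9    -0.68] z 122.84 yaw 10.96 F neck [ 0.22 -1.01] 0.32 w 0.152
[-1.5e-03 -4.0e-04 -1.0e+00]
```

Call:
servo_tool(motion=[-1, 0, 0.005, 0.25, 0, -1, 0, 0.005, 0.5, 0, -1, 0, 0.005, 0.57, 0, -1, 0, 0.005, 0.57, 0, -1, 0, 0.005, 0.57, 0])

```text
time: 9.6
tool_pos: [0.4657, -0.0609, 0.0566]
tool_rot: [0.001, -0.096, 0.995, -0.0]
contact_force: [0.4, 0.6, -0.6]
gripper_width: 0.152
grasp_force: 59.1
```

```bash
python3 - <<'E'
from h import *
rel()
im,d,P,p=grab('scene');a=im[150:270,270:430];im2,*_=grab('side');b=im2[150:270,240:400]
save(np.hstack([cv2.resize(a,(400,300),interpolation=2),cv2.resize(b,(400,300),interpolation=2)]),'c5.png')
E
```

```text
t 9.6 tcp in neck mm [-1.4956e+02 -7.0000e-02] z 56.63 yaw 10.99 F neck [0.5 0.5] -0.59 w 0.152
```

View pics/c5.png

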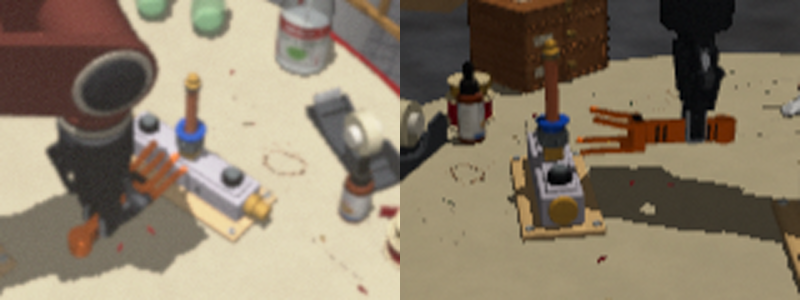

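The clip is level, ahead of the neck, with its forks aimed at it. I'll lower it a touch and slide the lower fork tips under the barrel.

Call:
servo_tool(motion=[-1, 0, 0, 0.02, 0, -1, -0.09, 0, 0.02, 0, -1, -0.18, 0, 0.02, 0, -1, -0.265, 0, 0.02, 0, -1, -0.265, 0, 0.02, 0])

```text
time: 10.32
tool_pos: [0.4945, -0.0541, 0.0514]
tool_rot: [-0.003, -0.096, 0.995, 0.0]
contact_force: [-4.2, -2.9, -1.6]
gripper_width: 0.15
grasp_force: 59.0
```

```bash
python3 -c "from h import *;rel()"
```

```text
t 10.32 tcp in neck mm [-119.98    1.14] z 51.4 yaw 11.05 F neck [-4.71 -2.  ] -1.6 w 0.15
```

Call:
servo_tool(motion=[-1, 0, 0, -0.02, 0, -1, 0, 0, -0.02, 0, -1, 0, 0, -0.02, 0])

```text
time: 10.7
tool_pos: [0.494, -0.0541, 0.0538]
tool_rot: [-0.003, -0.096, 0.995, 0.0]
contact_force: [-4.6, -2.6, -2.6]
gripper_width: 0.149
grasp_force: 58.7
```

```bash
python3 - <<'E'
from h import *
rel()
im,d,P,p=grab('scene');a=im[160:250,290:410];im2,*_=grab('side');b=im2[160:250,250:370]
rel()
save(np.hstack([cv2.resize(a,(400,300),interpolation=2),cv2.resize(b,(400,300),interpolation=2)]),'c6.png')
E
```

```text
t 10.7 tcp in neck mm [-120.51    1.26] z 53.83 yaw 11.03 F neck [-4.99 -1.63] -2.62 w 0.149
t 10.8 tcp in neck mm [-120.48    1.23] z 53.88 yaw 11.03 F neck [-4.97 -1.78] -4.27 w 0.151
```

View pics/c6.png

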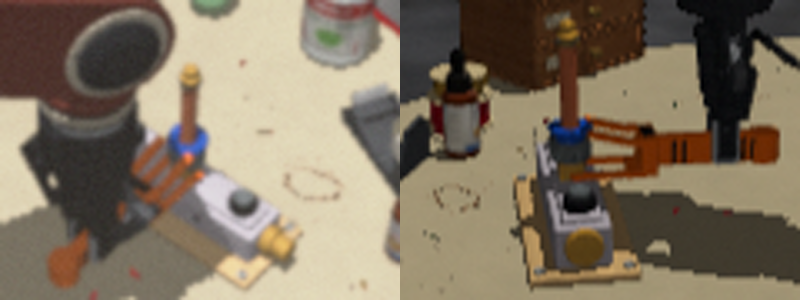

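The upper fork's tip is touching the ring's side at crop (589,124), so the clip is a little too far in and too low. I'll back off about 5 mm and read the forces.

Call:
servo_tool(motion=[-1, 0.046, 0, 0, 0, -1, 0.046, 0, 0, 0, -1, 0.046, 0, 0, 0])

```text
time: 11.18
tool_pos: [0.4914, -0.0552, 0.0561]
tool_rot: [0.001, -0.096, 0.995, -0.0]
contact_force: [0.7, 0.1, 0.9]
gripper_width: 0.152
grasp_force: 59.2
```

```bash
python3 -c "from h import *;rel()"
```

```text
t 11.18 tcp in neck mm [-123.3     0.66] z 56.09 yaw 11.03 F neck [ 0.66 -0.04] 0.94 w 0.152
```

Call:
servo_tool(motion=[-1, 0, 0, -0.012, 0, -1, 0, 0, -0.025, 0, -1, 0, 0, -0.025, 0])

```text
time: 11.55
tool_pos: [0.4907, -0.0552, 0.0586]
tool_rot: [0.0, -0.096, 0.995, -0.0]
contact_force: [-0.7, -0.3, -0.2]
gripper_width: 0.148
grasp_force: 59.2
```

Call:
servo_tool(motion=[-1, 0, 0, -0.01, 0, -1, 0, 0, -0.01, 0, -1, 0, 0, -0.01, 0])

```text
time: 11.92
tool_pos: [0.4905, -0.0552, 0.0594]
tool_rot: [-0.0, -0.096, 0.995, 0.0]
contact_force: [-0.3, -0.2, 0.1]
gripper_width: 0.148
grasp_force: 59.1
```

Call:
servo_tool(motion=[-1, 0, 0, -0.01, 0, -1, 0, 0, -0.01, 0, -1, 0, 0, -0.01, 0])

```text
time: 12.3
tool_pos: [0.4902, -0.0551, 0.0604]
tool_rot: [-0.0, -0.096, 0.995, 0.0]
contact_force: [-0.8, 0.1, -1.7]
gripper_width: 0.152
grasp_force: 58.9
```

Call:
servo_tool(motion=[-1, 0, 0, -0.01, 0, -1, 0, 0, -0.01, 0, -1, 0, 0, -0.01, 0])

```text
time: 12.68
tool_pos: [0.4899, -0.055, 0.0614]
tool_rot: [-0.001, -0.096, 0.995, 0.0]
contact_force: [-0.0, 0.3, -3.7]
gripper_width: 0.15
grasp_force: 58.5
```

Contact starts near TCP z 0.0597. I'll back down to about 0.0592 and slide in.

Call:
servo_tool(motion=[-1, 0, 0, 0.018, 0, -1, 0, 0, 0.018, 0, -1, -0.04, 0, 0.018, 0, -1, -0.08, 0, 0.018, 0, -1, -0.08, 0, 0.018, 0])

```text
time: 13.3
tool_pos: [0.5005, -0.0533, 0.0598]
tool_rot: [0.0, -0.096, 0.995, -0.0]
contact_force: [0.8, 0.3, -2.4]
gripper_width: 0.146
grasp_force: 58.9
```

```bash
python3 -c "from h import *;rel()"
```

```text
t 13.3 tcp in neck mm [-113.96    0.75] z 59.84 yaw 11.04 F neck [0.87 0.16] -2.39 w 0.146
```

Call:
servo_tool(motion=[-1, 0, 0, 0.008, 0, -1, -0.04, 0, 0.008, 0, -1, -0.08, 0, 0.008, 0, -1, -0.08, 0, 0.008, 0])

```text
time: 13.8
tool_pos: [0.5102, -0.0515, 0.0592]
tool_rot: [0.001, -0.096, 0.995, -0.0]
contact_force: [-0.0, 0.6, 1.8]
gripper_width: 0.146
grasp_force: 59.5
```

```bash
python3 -c "from h import *;rel()"
```

```text
t 13.8 tcp in neck mm [-104.14    0.68] z 59.21 yaw 11.04 F neck [0.1  0.58] 1.8 w 0.146
```

Call:
servo_tool(motion=[-1, -0.03, 0, 0, 0, -1, -0.06, 0, 0, 0, -1, -0.06, 0, 0, 0])

```text
time: 14.18
tool_pos: [0.5171, -0.0501, 0.0591]
tool_rot: [0.001, -0.096, 0.995, -0.0]
contact_force: [-2.0, -1.0, 2.3]
gripper_width: 0.145
grasp_force: 59.8
```

```bash
python3 -c "from h import *;rel()"
```

```text
t 14.18 tcp in neck mm [-97.08   0.72] z 59.12 yaw 11.03 F neck [-2.2  -0.62] 2.32 w 0.145
```

Call:
servo_tool(motion=[-1, -0.025, 0, 0, 0, -1, -0.05, 0, 0, 0, -1, -0.05, 0, 0, 0])

```text
time: 14.55
tool_pos: [0.5228, -0.049, 0.0592]
tool_rot: [0.0, -0.096, 0.995, -0.0]
contact_force: [-3.2, -0.1, 5.0]
gripper_width: 0.152
grasp_force: 60.0
```

```bash
python3 -c "from h import *;rel()"
```

```text
t 14.55 tcp in neck mm [-91.27   0.74] z 59.18 yaw 11.03 F neck [-3.19  0.53] 4.97 w 0.152
```

Call:
servo_tool(motion=[-1, -0.02, 0, 0, 0, -1, -0.04, 0, 0, 0, -1, -0.04, 0, 0, 0])

```text
time: 14.92
tool_pos: [0.5268, -0.0482, 0.0593]
tool_rot: [-0.001, -0.096, 0.995, -0.0]
contact_force: [-6.8, -0.5, 8.2]
gripper_width: 0.147
grasp_force: 60.5
```

Call:
servo_tool(motion=[-1, -0.01, 0, 0, 0, -1, -0.016, 0, 0, 0, -1, -0.016, 0, 0, 0])

```text
time: 15.3
tool_pos: [0.5267, -0.0481, 0.0588]
tool_rot: [-0.003, -0.096, 0.995, -0.0]
contact_force: [-14.0, -2.3, 12.3]
gripper_width: 0.15
grasp_force: 60.9
```

```bash
python3 -c "from h import *;rel()"
```

```text
t 15.3 tcp in neck mm [-87.24   0.85] z 58.84 yaw 11.05 F neck [-14.15   0.44] 12.3 w 0.15
```

```bash
python3 - <<'E'
from h import *
for n in ['side','scene']:
    im,d,P,p=grab(n);W=cloud(d,P,p)
    z=np.load(n+'0.npz')
    for lab,I,Wx in (('before',z['im'],z['W']),('now',im,W)):
        hsv=cv2.cvtColor(I,cv2.COLOR_RGB2HSV)
        m=(hsv[...,0]>100)&(hsv[...,0]<130)&(hsv[...,1]>110)&(abs(Wx[...,0]-.6125)<.03)&(abs(Wx[...,1]+.032)<.035)&(Wx[...,2]>.05)&(Wx[...,2]<.12)
        v,u=np.nonzero(m);print(n,lab,m.sum(),'rows',v.min(),v.max(),'cols',u.min(),u.max(),'z',np.percentile(Wx[m][:,2],[5,50,95]).round(4))
    hsv=cv2.cvtColor(im,cv2.COLOR_RGB2HSV)
    m=(hsv[...,0]<16)&(hsv[...,1]>170)&(W[...,2]>.05)&(W[...,2]<.11);w=W[m];c,s=np.cos(YAW),np.sin(YAW)
    xy=(w[:,:2]-NK)@np.array([[c,-s],[s,c]]);k=(abs(xy[:,1])<.03)&(abs(xy[:,0])<.15)
    print('clip neck-x',np.percentile(xy[k,0],[0.5,2,50,98,99.5]).round(4),'z',np.percentile(w[k,2],[2,98]).round(4))
    if n=='side': b=im[150:240,250:370]
    else: a=im[160:250,290:410]
save(np.hstack([cv2.resize(a,(400,300),interpolation=2),cv2.resize(b,(400,300),interpolation=2)]),'c7.png')
rel()
E
```

```text
side before 61 rows 196 203 cols 295 307 z [0.0777 0.0877 0.0908]
side now 18 rows 201 203 cols 295 303 z [0.0778 0.0804 0.0839]
clip neck-x [-0.1274 -0.1254 -0.0361  0.0265  0.0334] z [0.0571 0.1031]
scene before 43 rows 198 206 cols 341 351 z [0.0847 0.0871 0.0911]
scene now 7 rows 202 205 cols 341 343 z [0.0777 0.0807 0.0839]
clip neck-x [-0.1318 -0.131  -0.1176  0.013   0.0264] z [0.0632 0.089 ]
t 15.4 tcp in neck mm [-87.23   0.84] z 58.85 yaw 11.05 F neck [-13.7   -0.63] 10.9 w 0.149
```

View pics/c7.png

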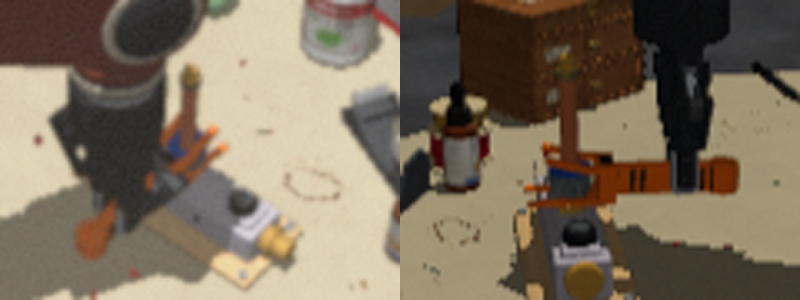

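The clip is seated, with the ring pressed down under the upper fork and the tips past the neck. One small confirming push, then I let go.

Call:
servo_tool(motion=[-1, -0.006, 0, 0, 0, -1, -0.006, 0, 0, 0, -1, -0.006, 0, 0, 0])

```text
time: 15.78
tool_pos: [0.5267, -0.048, 0.0584]
tool_rot: [-0.004, -0.096, 0.995, -0.0]
contact_force: [-15.1, -3.5, 12.5]
gripper_width: 0.15
grasp_force: 61.0
```

```bash
python3 -c "from h import *;rel()"
```

```text
t 15.78 tcp in neck mm [-87.27   0.92] z 58.44 yaw 11.05 F neck [-15.47  -0.57] 12.54 w 0.15
```

Call:
servo_tool(motion=[-1, 0.02, 0, 0, 0, -0.5, 0.02, 0, 0, 0, 1, 0.02, 0, 0, 0, 1, 0.02, 0, 0, 0, 1, 0.02, 0, 0, 0])

```text
time: 16.4
tool_pos: [0.5273, -0.0479, 0.0586]
tool_rot: [0.0, -0.096, 0.995, 0.0]
contact_force: [0.5, 0.3, -0.0]
gripper_width: 0.872
grasp_force: 0.0
```

```bash
python3 -c "from h import *;rel()"
```

```text
t 16.4 tcp in neck mm [-86.63   0.91] z 58.62 yaw 11.04 F neck [0.59 0.15] -0.03 w 0.872
```

Call:
servo_tool(motion=[1, 0, 0, -0.4, 0, 1, 0, 0, -0.9, 0, 1, 0, 0, -1, 0, 1, 0, 0, -1, 0])

```text
time: 16.9
tool_pos: [0.5279, -0.0481, 0.1797]
tool_rot: [0.001, -0.096, 0.995, -0.0]
contact_force: [-0.4, -0.1, -1.1]
gripper_width: 1.004
grasp_force: 0.0
```

Call:
servo_tool(motion=[1, 0, 0, -0.3, 0, 1, 0, 0, -0.35, 0, 1, -0.4, 0, -0.35, 0, 1, -0.72, -0.003, -0.35, 0, 1, -0.72, -0.003, -0.35, 0])

```text
time: 17.52
tool_pos: [0.6124, -0.0313, 0.2171]
tool_rot: [-0.002, -0.097, 0.995, 0.001]
contact_force: [-0.7, 0.9, -0.1]
gripper_width: 1.001
grasp_force: 0.0
```

```bash
python3 - <<'E'
from h import *
rel();T=T_tool();im,d,P,p=grab('wrist');W=cloud(d,P,p);save(im,'w8.png')
t=(W-T[:3,3])@T[:3,:3]
m=(W[...,2]>.165)&(W[...,2]<.185)&(np.hypot(t[...,0],t[...,1])<.03);print('nozzle tool',m.sum(),np.percentile(t[m],[2,50,98],axis=0).round(4).tolist())
m=(W[...,2]>.11)&(W[...,2]<.15)&(np.hypot(t[...,0],t[...,1])<.03);print('tube tool',m.sum(),np.percentile(t[m],[2,50,98],axis=0).round(4).tolist() if m.any() else 0)
hsv=cv2.cvtColor(im,cv2.COLOR_RGB2HSV)
m=(hsv[...,0]<16)&(hsv[...,1]>170)&(W[...,2]>.05)&(W[...,2]<.11);w=W[m];c,s=np.cos(YAW),np.sin(YAW)
xy=(w[:,:2]-NK)@np.array([[c,-s],[s,c]]);k=(abs(xy[:,1])<.04)&(abs(xy[:,0])<.15)
print('clip neck-x',np.percentile(xy[k],[0.5,2,50,98,99.5],axis=0).round(4).tolist())
E
```

```text
t 17.52 tcp in neck mm [0.05 0.93] z 217.08 yaw 11.08 F neck [-0.51  1.  ] -0.07 w 1.001
nozzle tool 516 [[-0.0073, -0.0079, 0.0402], [0.0003, -0.0006, 0.0439], [0.0053, 0.0072, 0.0519]]
tube tool 298 [[-0.0008, -0.0072, 0.0678], [0.0036, -0.0002, 0.0851], [0.0046, 0.0059, 0.1056]]
clip neck-x [[-0.1313, -0.0166], [-0.1292, -0.0157], [-0.0594, 0.0017], [0.0183, 0.0193], [0.0214, 0.0201]]
```

View pics/w8.png

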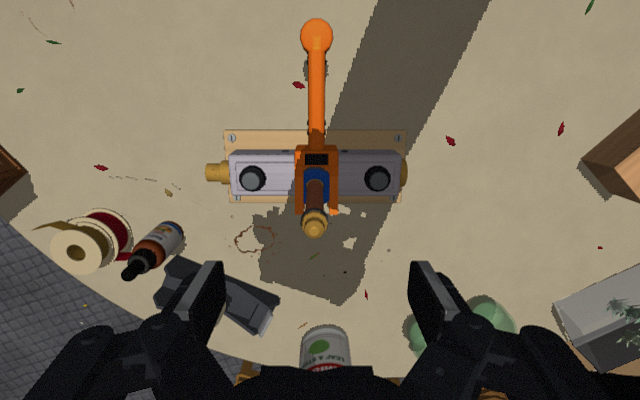

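The clip is on straight, with its handle at (316,80) and the fork round the ring at (316,170). The riser nozzle at (314,222) is centred under the gripper. I'll go down and grip it.

Call:
servo_tool(motion=[1, -0.012, -0.007, 0.25, 0, 1, -0.012, -0.007, 0.6, 0, 1, -0.012, -0.007, 0.83, 0, 1, -0.012, -0.007, 0.83, 0, 1, -0.012, -0.007, 0.83, 0])

```text
time: 18.2
tool_pos: [0.6137, -0.0326, 0.1221]
tool_rot: [0.001, -0.096, 0.995, -0.0]
contact_force: [0.6, 0.7, -0.3]
gripper_width: 1.006
grasp_force: 0.0
```

Call:
servo_tool(motion=[-1, 0, 0, 0, 0, -1, 0, 0, 0, 0, -1, 0, 0, 0, 0, -1, 0, 0, 0, 0, -1, 0, 0, 0, 0])

```text
time: 18.82
tool_pos: [0.614, -0.0324, 0.1216]
tool_rot: [0.0, -0.096, 0.995, -0.0]
contact_force: [-0.6, -0.6, 0.9]
gripper_width: 0.162
grasp_force: 58.2
```

```bash
python3 -c "from h import *;rel()"
```

```text
t 18.82 tcp in neck mm [ 1.39 -0.49] z 121.57 yaw 11.04 F neck [-0.68 -0.5 ] 0.87 w 0.162
```

Call:
servo_tool(motion=[-1, 0, 0, -0.01, 0, -1, 0, 0, -0.02, 0, -1, 0, 0, -0.03, 0, -1, 0, 0, -0.03, 0])

```text
time: 19.32
tool_pos: [0.6135, -0.0323, 0.1246]
tool_rot: [-0.0, -0.096, 0.995, 0.0]
contact_force: [0.4, 0.1, -2.3]
gripper_width: 0.166
grasp_force: 58.7
```

Call:
servo_tool(motion=[-1, 0, 0, -0.01, 0, -1, 0, 0, -0.02, 0, -1, 0, 0, -0.03, 0, -1, 0, 0, -0.03, 0])

```text
time: 19.82
tool_pos: [0.6142, -0.0325, 0.1293]
tool_rot: [0.001, -0.096, 0.995, -0.0]
contact_force: [0.3, -0.5, -1.1]
gripper_width: 0.162
grasp_force: 58.5
```

Call:
servo_tool(motion=[-1, 0, 0, -0.01, 0, -1, 0, 0, -0.02, 0, -1, 0, 0, -0.03, 0, -1, 0, 0, -0.03, 0])

```text
time: 20.32
tool_pos: [0.6138, -0.0324, 0.1321]
tool_rot: [0.0, -0.096, 0.995, -0.0]
contact_force: [-0.4, -0.2, -0.5]
gripper_width: 0.166
grasp_force: 58.5
```

Call:
servo_tool(motion=[-1, 0, 0, -0.01, 0, -1, 0, 0, -0.02, 0, -1, 0, 0, -0.03, 0, -1, 0, 0, -0.04, 0, -1, 0, 0, -0.05, 0])

```text
time: 20.95
tool_pos: [0.6137, -0.0324, 0.1381]
tool_rot: [0.0, -0.096, 0.995, -0.0]
contact_force: [-0.5, -0.2, -1.1]
gripper_width: 0.161
grasp_force: 58.5
```

Call:
servo_tool(motion=[-1, 0, 0, -0.02, 0, -1, 0, 0, -0.04, 0, -1, 0, 0, -0.06, 0, -1, 0, 0, -0.06, 0])

```text
time: 21.45
tool_pos: [0.6139, -0.0324, 0.1455]
tool_rot: [0.0, -0.096, 0.995, -0.0]
contact_force: [-0.3, 0.0, -0.2]
gripper_width: 0.16
grasp_force: 58.5
```

Free and sliding with under 3 N. I'll lift it clear and refine the hole position from the earlier picture.

Call:
servo_tool(motion=[-1, 0, 0, -0.12, 0, -1, 0, 0, -0.3, 0, -1, 0, 0, -0.5, 0, -1, 0, 0, -0.75, 0, -1, 0, 0, -0.95, 0])

```text
time: 22.08
tool_pos: [0.6143, -0.0325, 0.263]
tool_rot: [0.002, -0.096, 0.995, -0.001]
contact_force: [0.1, -0.4, -0.1]
gripper_width: 0.165
grasp_force: 58.5
```

Call:
servo_tool(motion=[-1, 0, 0, 0, 0, -1, 0, 0, 0, 0])

```text
time: 22.32
tool_pos: [0.6134, -0.0323, 0.2589]
tool_rot: [-0.0, -0.096, 0.995, 0.0]
contact_force: [0.2, -0.3, -1.1]
gripper_width: 0.162
grasp_force: 58.5
```

```bash
python3 - <<'E'
from h import *
rel()
z=np.load('w1.npz');im=z['im'];save(cv2.resize(im[100:220,250:370],(600,600),interpolation=cv2.INTER_CUBIC),'c9.png')
E
```

```text
t 22.32 tcp in neck mm [ 0.9  -0.28] z 258.92 yaw 11.03 F neck [ 0.17 -0.35] -1.12 w 0.162
```

View pics/c9.png

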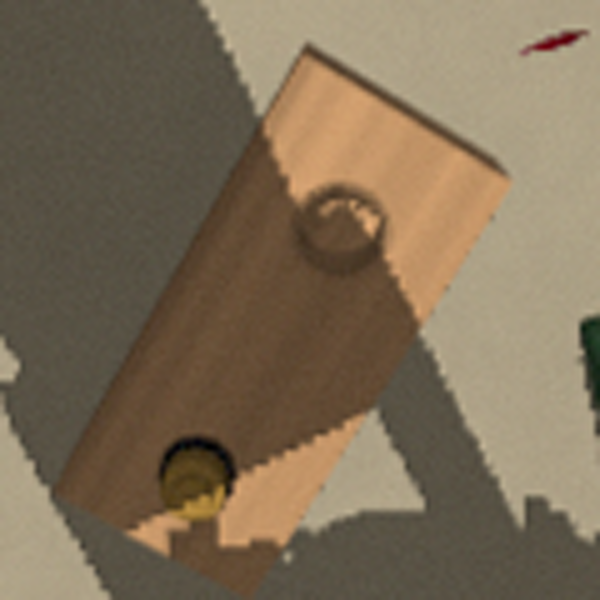

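The hole centre is at crop (341,228), i.e. pixel (318,145.6), so about (0.479, 0.3385). I'll carry the riser there.

Call:
servo_tool(motion=[-1, 0.04, 0.27, 0, 0, -1, 0.085, 0.54, 0, 0, -1, 0.127, 0.812, 0, 0])

```text
time: 22.7
tool_pos: [0.5788, 0.0612, 0.2571]
tool_rot: [-0.002, -0.096, 0.995, 0.0]
contact_force: [0.1, 0.3, -0.6]
gripper_width: 0.164
grasp_force: 58.5
```

Call:
servo_tool(motion=[-1, 0.04, 0.27, 0, 0, -1, 0.085, 0.54, 0, 0, -1, 0.127, 0.812, 0, 0])

```text
time: 23.08
tool_pos: [0.5452, 0.1539, 0.2572]
tool_rot: [-0.002, -0.096, 0.995, -0.0]
contact_force: [0.3, -0.2, -0.3]
gripper_width: 0.166
grasp_force: 58.5
```

Call:
servo_tool(motion=[-1, 0.04, 0.27, 0, 0, -1, 0.085, 0.54, 0, 0, -1, 0.127, 0.812, 0, 0])

```text
time: 23.45
tool_pos: [0.5116, 0.2465, 0.2573]
tool_rot: [-0.001, -0.096, 0.995, -0.0]
contact_force: [0.7, 0.6, -0.1]
gripper_width: 0.163
grasp_force: 58.5
```

Call:
servo_tool(motion=[-1, 0.04, 0.27, 0, 0.08, -1, 0.085, 0.54, 0, 0.16, -1, 0.127, 0.812, 0, 0.245, -1, 0.127, 0.812, 0, 0.245, -1, 0.127, 0.812, 0, 0.245])

```text
time: 24.08
tool_pos: [0.479, 0.3379, 0.2579]
tool_rot: [-0.001, -0.0, 1.0, -0.001]
contact_force: [0.3, -0.6, -0.4]
gripper_width: 0.167
grasp_force: 58.6
```

```bash
python3 - <<'E'
from h import *
T=T_tool();print(T.round(4)[:3],manip.state()['time'])
# riser pose in hand (wrist) 
im,d,P,p=grab('wrist');W=cloud(d,P,p);t=(W-T[:3,3])@T[:3,:3]
for a,b in ((-.045,-.03),(-.01,.01),(.02,.04),(.04,.06),(.06,.075)):
    m=(t[...,2]>a)&(t[...,2]<b)&(np.hypot(t[...,0],t[...,1])<.016)
    if m.sum()>5: q=t[m];print(a,m.sum(),'x back',np.percentile(q[:,0],95).round(4),'y',np.percentile(q[:,1],[2,98]).round(4))
m=(W[...,2]>.040)&(W[...,2]<.048)&(np.hypot(W[...,0]-.508,W[...,1]-.32)<.09);print('stand top',m.sum(),cv2.minAreaRect(W[m][:,:2].astype(np.float32)*1000))
E
```

```text
[[-1.000e+00 -6.000e-04 -1.600e-03  4.790e-01]
 [-6.000e-04  1.000e+00 -1.400e-03  3.379e-01]
 [ 1.600e-03 -1.400e-03 -1.000e+00  2.579e-01]] 24.075
-0.045 1740 x back 0.0115 y [-0.0105  0.0107]
-0.01 704 x back 0.0114 y [-0.0111  0.0105]
0.02 320 x back 0.0062 y [-0.0055  0.0075]
0.04 76 x back 0.0056 y [-0.0046  0.0066]
0.06 256 x back 0.0059 y [-0.0055  0.0075]
stand top 4894 ((521.4560546875, 344.4156494140625), (113.13665008544922, 130.5293731689453), 58.92749786376953)
```

Call:
servo_tool(motion=[-1, 0.008, 0, 0.3, 0, -1, 0.008, 0, 0.7, 0, -1, 0.008, 0, 1, 0, -1, 0.008, 0, 1, 0, -1, 0.008, 0, 1, 0])

```text
time: 24.75
tool_pos: [0.4795, 0.3384, 0.1409]
tool_rot: [0.001, 0.0, 1.0, 0.001]
contact_force: [0.5, -0.3, -0.1]
gripper_width: 0.163
grasp_force: 58.6
```

Call:
servo_tool(motion=[-1, 0, 0, 0.08, 0, -1, 0, 0, 0.16, 0, -1, 0, 0, 0.24, 0, -1, 0, 0, 0.24, 0])

```text
time: 25.25
tool_pos: [0.4774, 0.3381, 0.1088]
tool_rot: [-0.001, -0.0, 1.0, -0.001]
contact_force: [0.4, -0.0, -1.3]
gripper_width: 0.16
grasp_force: 58.6
```

Call:
servo_tool(motion=[-1, 0, 0, 0.06, 0, -1, 0, 0, 0.12, 0, -1, 0, 0, 0.17, 0, -1, 0, 0, 0.17, 0])

```text
time: 25.75
tool_pos: [0.4778, 0.3383, 0.089]
tool_rot: [-0.001, -0.0, 1.0, -0.0]
contact_force: [0.0, 0.2, -0.0]
gripper_width: 0.161
grasp_force: 58.6
```

Call:
servo_tool(motion=[-1, 0, 0, 0.01, 0, -1, 0, 0, 0.02, 0, -1, 0, 0, 0.02, 0])

```text
time: 26.12
tool_pos: [0.4783, 0.3386, 0.0876]
tool_rot: [0.0, -0.0, 1.0, 0.0]
contact_force: [0.6, -0.4, -1.0]
gripper_width: 0.163
grasp_force: 58.6
```

Call:
servo_tool(motion=[-1, 0, 0, 0.01, 0, -1, 0, 0, 0.017, 0, -1, 0, 0, 0.017, 0])

```text
time: 26.5
tool_pos: [0.4784, 0.3386, 0.0856]
tool_rot: [0.0, -0.0, 1.0, 0.0]
contact_force: [0.5, -0.3, 0.2]
gripper_width: 0.163
grasp_force: 58.6
```

Call:
servo_tool(motion=[-1, 0, 0, 0.008, 0, -1, 0, 0, 0.012, 0, -1, 0, 0, 0.012, 0])

```text
time: 26.88
tool_pos: [0.4793, 0.339, 0.0855]
tool_rot: [0.001, -0.0, 1.0, 0.001]
contact_force: [-0.6, 0.4, 4.7]
gripper_width: 0.165
grasp_force: 58.3
```

Bottomed at 4.7 N. I'll release gently, then go straight up.

Call:
servo_tool(motion=[-0.6, 0, 0, -0.008, 0, -0.4, 0, 0, -0.008, 0, 0, 0, 0, -0.008, 0, 1, 0, 0, -0.008, 0, 1, 0, 0, -0.008, 0])

```text
time: 27.5
tool_pos: [0.4782, 0.3385, 0.0848]
tool_rot: [-0.0, -0.0, 1.0, -0.0]
contact_force: [0.5, -0.6, 0.2]
gripper_width: 0.899
grasp_force: 0.0
```

Call:
servo_tool(motion=[1, 0, 0, 0, 0, 1, 0, 0, -0.2, 0, 1, 0, 0, -0.5, 0, 1, 0, 0, -1, 0, 1, 0, 0, -1, 0])

```text
time: 28.12
tool_pos: [0.4815, 0.3403, 0.2123]
tool_rot: [0.005, -0.0, 1.0, 0.003]
contact_force: [0.2, 0.9, 0.3]
gripper_width: 0.998
grasp_force: 0.0
```

Call:
servo_tool(motion=[1, 0, 0, -0.4, 0, 1, 0, 0, -0.5, 0, 1, 0, 0, -0.5, 0, 1, 0, 0, -0.5, 0])

```text
time: 28.62
tool_pos: [0.4775, 0.3381, 0.2626]
tool_rot: [-0.002, -0.0, 1.0, -0.001]
contact_force: [0.7, -0.5, 0.5]
gripper_width: 1.0
grasp_force: 0.0
```

```bash
python3 - <<'E'
from h import *
rel();T=T_tool();im,d,P,p=grab('wrist');W=cloud(d,P,p)
for a,b in ((.05,.09),(.09,.115),(.118,.145)):
    m=(W[...,2]>a)&(W[...,2]<b)&(np.hypot(W[...,0]-.479,W[...,1]-.3385)<.025)
    q=W[m];print(a,m.sum(),np.percentile(q,[2,50,98],axis=0).round(4).tolist() if m.sum()>3 else '')
a,*_=grab('scene');b,*_=grab('side')
save(np.hstack([cv2.resize(a[100:280,200:440],(400,300)),cv2.resize(b[140:335,220:480],(400,300))]),'c10.png')
E
```

```text
t 28.62 tcp in neck mm [-61.52 389.32] z 262.63 yaw 0.0 F neck [ 0.56 -0.59] 0.46 w 1.0
0.05 110 [[0.472, 0.3331, 0.0515], [0.4732, 0.3395, 0.0719], [0.4772, 0.3461, 0.0894]]
0.09 73 [[0.4721, 0.3335, 0.0911], [0.4729, 0.3394, 0.1015], [0.477, 0.3463, 0.1122]]
0.118 342 [[0.4702, 0.3313, 0.1229], [0.476, 0.3394, 0.1329], [0.4842, 0.3478, 0.1408]]
```

View pics/c10.png

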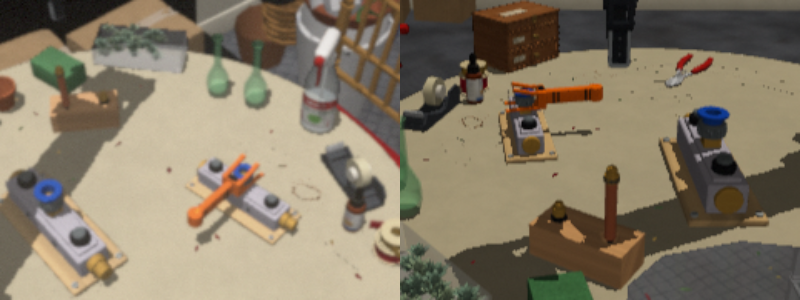

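The riser stands upright in the stand, top at about 0.140 m and so fully down. The clip is still on the push-fit, and the vases and glue bottle look undisturbed.

```bash
python3 -c "from h import *;print(job_done())"
```

```text
the job is handed in; nothing more can be done
None
```

I handed the job in at about 29 s: the clip is home and holding the ring down, and the riser stands upright and fully down in the stand's hole. The vases and glue bottle were not touched, but the judge returned no verdict, so a pass is not confirmed.

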